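# Load a drive cartridge into the desk dock

### The job

Take the larger of the two drive cartridges out of the stand and slide it, contact strip down as it stands, into the dock's slot until it is fully home on the slot's floor; lower it in, do not drop it, and let go. Only then press the dock's spring pedal all the way down to its stop for a moment and let it come back up. Leave the cartridge home in the dock, the smaller cartridge in the stand and everything else where it is.

Things in the scene. Friction and masses are not known exactly. Their poses are not given: they have to be found in the camera images.
- cartridge: larger drive cartridge: flat black slab 12 mm thick (its x), 100 wide (y), 110 tall (z up), 0.2 kg, brass contact strip along the lower edge; a half turn about z makes no difference. Origin: centre of its underside. Starts upright in one of the stand's two places, underside 12 mm and top 122 mm above the table, its lower 36 mm within the stand
- stand: aluminium stand fixed to the desk, 130 x 130 mm, 48 mm high, with two parallel upright places 70 mm apart (at x = -35 and +35 mm, each 15 mm across x and 114 mm along y, floor 12 mm above the table). Which cartridge stands in which varies. Origin at the centre of its underside
- dock: grey dock block fixed to the desk, 110 (x) x 140 (y) x 60 mm high, with one slot open to the top and its pedal on the -x side. Origin: centre of the block's underside, z up. It stands left or right of the robot's centre line, the stand on the other side
- dock_slot (a point): centre of the slot's mouth in the dock's top face, 60 mm above the table (axes as the dock's). Slot: 14 mm across the dock's x, 104 mm along its y, 45 mm deep (floor 15 mm above the table), 4 mm bevel round the mouth. A seated cartridge's top is 125 mm above the table
- pedal_pad (a point): middle of the pedal's black pad, on top. The pedal is a steel plate 50 mm wide, 86 long, hinged along the dock's y, 60 mm to -x of the dock's origin and 28 mm above the table, sloping up towards the dock's -x. The pad is 65 mm from the hinge, 52 mm above the table at rest; at the stop the plate is level, the pad 32 mm above the table, 125 mm to -x of the dock's origin
- pedal (a joint): angle of the pedal in rad: 0 up at rest, growing as it is pressed, 0.32 at its stop. Pressing at the pad takes about 3 N at first and 8 N at the stop; it springs back up when let go
- spare: the smaller drive cartridge, black slab 12 x 70 x 85 mm, upright in the other place of the stand; origin at the centre of its underside, x axis along its thickness, z up
- caliper: steel caliper, 200 mm long, lying flat between dock and stand; origin at the centre of its beam
- mouse: grey computer mouse, 100 mm long, 33 mm high
- mug: white mug, 90 mm high, 76 mm across, towards the far edge
- tape: roll of clear tape lying flat, 90 mm across, 24 mm high
- phone: black phone lying flat, 145 x 72 x 9 mm
- tissue_box: tissue box 120 x 230 x 85 mm
- pen_tray: white tray of upright pens, 80 x 160 mm, pens 106 mm high
Mind the look-alikes: they are no part of the job. What is shaped like the cartridge but blue or green is not meant.

How it is judged:
By the outcome, as a careful person would: the job done as asked, in the order asked, and still so for the second after the job is handed in, with the robot touching nothing.
It also fails if it takes over 64 s, if anything falls off the work surface, if the arm or the gripper's body presses on something with over 40 N, if the wrist force passes 120 N, or if a joint passes its speed limit or range.

### The arm

A 6-joint arm with a two-finger parallel gripper is mounted at the origin on the work surface. World frame = base frame: x ahead of the robot, y to its left, z up, the work surface at z = 0. Lengths are in m, angles in degrees, forces in N, time in s.
With the tool pointing down it reaches from about 0.35 to 0.875 m from the base axis. Payload 4.2 kg.
Tool frame: the origin (TCP) lies on the mounting face of the last link; the fingertips stand 182 mm ahead of it and the grasp point (between the pads) lies 164 mm ahead of it (r.tcp_to_grasp is the distance from the TCP to the grasp point, in m); z points along the fingers, y is the line along which they close (so a half turn about z gives the same grasp; the last joint's range is limited). The gripper opens to 87 mm and grips with 3 to 60 N. Pads are 19 mm wide; open, the fingers measure 117 mm over their backs; the gripper's body (75 mm by 190 mm) begins 51 mm behind the grasp point.
Start: joints at [-54.798, 22.042, 0.453, 0, -68.411, -14.817], TCP at [0.218, -0.586, 0.405] pointing down, gripper open.
Joint ranges: [-179.83, 179.83], [-69.29, 118.12], [-61.27, 80.66], [-181.25, 117.63], [-171.15, -9.14], [-177.46, 177.46]. Speed limits (degrees/s): [159.86, 159.86, 180, 180, 180, 180].

### API

Orientations are given as a 3x3 rotation matrix whose columns are the frame's x, y, z axes.
In Python, from station import sense, eyes, r gives the robot as it stands.
- The arm moves only by the tool jog_arm, never from a script. Its argument "increments" is a list of rows, each a list of 4 numbers: the shift along the tool's x, y, z normalised to -1 to 1, where 1 is 0.02 m, then the turn about the tool's z normalised to -1 to 1, where 1 is 0.08 rad. A call has 1 to 10 rows; each row shifts and turns the commanded pose from where the row before left it, along the tool's axes as they then stand; what a row does not reach is not made up. A row lasts 1/10 s, in which the tool goes at most 50 mm and 8.59 degrees, less where a joint would pass 70% of its speed; a pose out of reach is approached as far as the arm can. A call with a number of a shift or a turn outside -1 to 1 is refused whole. A call with a gripper value outside its range is refused whole. "grip" is the finger opening in mm, from 0 to 87, set as the call begins (left out, the last holds). The fingers move at their own pace and stop on an object; the grip force is fixed at half the most. Time passes only in rows, so rows that do not move let the fingers close. It gives the time, the measured TCP pose, the force, the opening and the grip force at its end, in the units of the state.
- sense(): the state, without advancing time (a new reading comes with each control period).
- eyes.capture(name): name is "scene" or "top" or "wrist"; returns the picture (420x560x3 uint8, blue, green, red); there is no depth.
- eyes.get_calibration(name): a dict with "camera_matrix" (3x3 intrinsics, pixels), "k1" (the pictures are not rectified: a ray, as slopes to the right and down, at radius r is drawn at 1 + k1 r^2 times it, then the intrinsics apply), "R" (3x3) and "t" (3): a world point X has camera coordinates R X + t; the wrist camera has in their place "T_tool_cam" (4x4, takes a point from camera to tool coordinates, whose origin is the TCP and whose axes are the flange's). Camera axes: x right, y down, z forward; pixel columns grow to the right and rows downward; lengths in m; the calibration is good to about 2 mm. A picture is of the moment at which its call begins: read the wrist's pose just before it. get_calibration takes no time and is no camera call.
- r.finish_job(): hands the job in; it is judged then, once.
Trained networks look in the newest picture that a camera, given by its name, has taken for a name from the list of things; names that differ only in an ending like _2 or _b are one class to them, and where a whole thing is asked for, a point or a joint stands for the part that bears it (a point fixed in the world has none). Each returns a list of dicts, best first, with "conf" (0 to 1); they miss things now and then, are a little off and sometimes report something else, mostly with a low value. They report only what shows in the picture. A call takes as long as a camera call. They do not tell look-alikes from the thing itself.
- eyes.spot_in(camera, name): "centre" ([x, y, z] in m, in world coordinates, good to about 4 mm: the middle of the surface that is visible of it).
- eyes.outline_of(camera, name): "mask" (420x560 bool, what is visible of it).
The state is a dict: "time_s": time; "joints": joint angles; "joint_velocities": joint speeds; "effort": joint torques, N m; "tcp_pos": TCP position; "ee_rot": TCP orientation; "wrist_force": force on the tool from outside, world axes, zero at the start; "moment": the same for the moment, N m; "gripper_width": opening from 0.0 (shut) to 1.0 (fully open); "gripper_force": force on a finger pad.
Only numpy, scipy, OpenCV 4.12 (cv2) and the standard library are available. Lean on these libraries where they do the work, as an engineer would, in place of code of your own. Each camera call takes 0.05 s, during which the arm holds its last target. There are 200 camera calls.

## Working session

There is one attempt and no reset: what is moved stays moved. The work goes in short steps, Python scripts to look and compute and a tool call to move; the robot and the scene stay as the last step left them, time stands still between calls to the robot, and variables do not carry over. Pictures are saved under pics/ and viewed, at most 10 in all, crops included, and the job is handed in when it is done.

Besides the shell and the picture viewer there is one more tool, called in YAML: its name, and indented under it one key for each argument. jog_arm: Moves the arm, as the interface text tells. Its arguments: {"type":"object","properties":{"increments":{"type":"array"},"grip":{"type":"number"}},"required":["increments"]}

```bash
ls; mkdir -p pics; python3 - <<'E'
from station import sense, eyes, r
import cv2, numpy as np
ims=[eyes.capture(c) for c in ("scene","top")]
cv2.imwrite("pics/scene.png",ims[0]); cv2.imwrite("pics/top.png",ims[1])
for c in ("scene","top"):
    for n in ("cartridge","spare","stand","dock","dock_slot","pedal_pad","caliper"):
        try:
            print(c,n,[(np.round(d["centre"],3).tolist(),round(d["conf"],2)) for d in eyes.spot_in(c,n)[:4]])
        except Exception as e: print(c,n,e)
    k=eyes.get_calibration(c); print({a:np.round(b,4).tolist() for a,b in k.items()})
print(sense()["time_s"],sense()["ee_rot"],eyes.get_calibration("wrist"))
E
```

```text
pics
scene cartridge [([0.491, 0.659, 0.068], 0.74), ([0.651, 0.237, 0.099], 0.67), ([0.46, 0.122, 0.058], 0.56)]
scene spare [([0.586, 0.208, 0.079], 0.62)]
scene stand [([0.64, 0.213, 0.016], 0.95), ([0.502, 0.429, 0.084], 0.19)]
scene dock [([0.598, -0.176, 0.061], 0.79)]
scene dock_slot [([0.595, -0.182, 0.058], 0.72), ([0.503, 0.43, 0.086], 0.54), ([0.386, 0.005, 0.029], 0.36), ([0.481, -0.184, 0.05], 0.2)]
scene pedal_pad [([0.481, -0.183, 0.049], 0.71)]
scene caliper [([0.636, -0.007, 0.005], 0.97)]
{'camera_matrix': [[442.4243, 0.0, 276.7557], [0.0, 442.4243, 201.0828], [0.0, 0.0, 1.0]], 'k1': -0.1292, 'R': [[0.4178, 0.9085, 0.0111], [0.6846, -0.3068, -0.6612], [-0.5973, 0.2839, -0.7501]], 't': [-0.3171, -0.3255, 1.6327]}
top cartridge [([0.485, 0.656, 0.096], 0.78), ([0.486, -0.184, 0.045], 0.71), ([0.45, 0.119, 0.112], 0.55), ([0.644, 0.242, 0.121], 0.51)]
top spare [([0.576, 0.221, 0.098], 0.44), ([0.788, -0.001, 0.025], 0.24)]
top stand [([0.61, 0.231, 0.014], 0.65)]
top dock [([0.573, -0.176, 0.058], 0.81)]
top dock_slot [([0.57, -0.176, 0.058], 0.92)]
top pedal_pad [([0
[... 345 characters left out ...]
847e-01 -3.48376075e-01 -3.26847842e-06]
 [-3.48376075e-01  9.37354847e-01 -1.24732325e-05]
 [ 7.40909987e-06 -1.05531853e-05 -1.00000000e+00]] {'camera_matrix': array([[370.79497229,   0.        , 280.75513385],
       [  0.        , 370.79497229, 204.19215289],
       [  0.        ,   0.        ,   1.        ]]), 'k1': 0.023603735017678675, 'T_tool_cam': array([[-3.62363566e-04, -9.53259271e-01, -3.02153324e-01,
         8.41138647e-02],
       [ 9.99999758e-01, -5.24969103e-04,  4.56947436e-04,
         1.05328288e-04],
       [-5.94210539e-04, -3.02153085e-01,  9.53259230e-01,
         2.07205467e-02],
       [ 0.00000000e+00,  0.00000000e+00,  0.00000000e+00,
         1.00000000e+00]])}
```

View pics/scene.png

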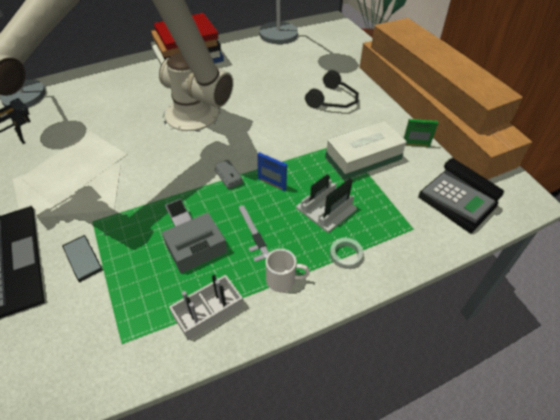

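View pics/top.png

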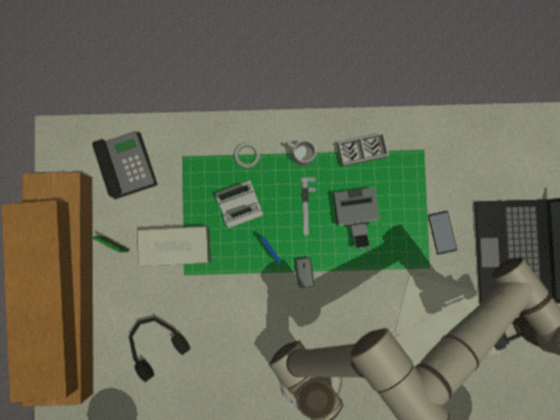

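The scene view shows the dock at (197,240), its pedal at (178,210), and the stand at (328,208). Cartridge-shaped candidates are:
- black at (320,187)
- black at (339,198)
- blue at (272,172)
- green at (420,132)

The black one at (339,198) fits because it is in the stand and the larger of the two. I'll confirm that in a crop.

```bash
python3 - <<'E'
import cv2, numpy as np
a=cv2.imread("pics/scene.png")[165:240,285:370]; b=cv2.imread("pics/top.png")[170:250,205:275]; c=cv2.imread("pics/top.png")[175:255,320:390]
f=lambda i:cv2.resize(i,(260,260*i.shape[0]//i.shape[1]),interpolation=cv2.INTER_CUBIC)
L=[f(x) for x in (a,b,c)]; h=max(x.shape[0] for x in L)
cv2.imwrite("pics/crop1.png",np.hstack([cv2.copyMakeBorder(x,0,h-x.shape[0],0,0,cv2.BORDER_CONSTANT) for x in L]))
E
```

```text
(no output)
```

View pics/crop1.png

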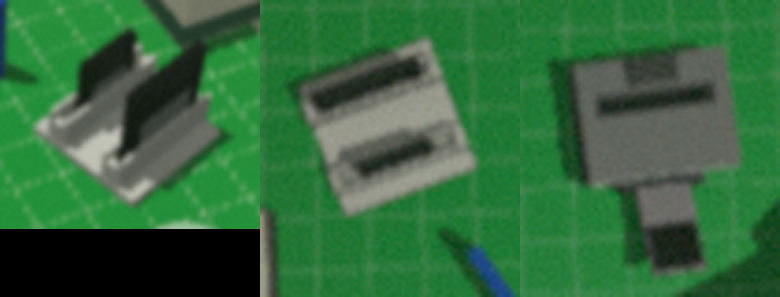

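The crop confirms it: the far black slab in the stand, at (339,198) in scene and (233,192) in top, is clearly longer and taller than the near one at (320,187). The blue and green ones stand apart from the stand. Next I'll write a move planner and go over the dock for a close look.

```bash
cat > h.py <<'E'
from station import sense, eyes, r
import numpy as np, cv2
def yaw(): # angle of the tool's y axis, deg
    R=np.array(sense()["ee_rot"]); return np.degrees(np.arctan2(R[1,1],R[0,1]))
def plan(target, yw, s=1.0):
    """rows (tool x,y,z,turn) from the present TCP to target with tool y at angle yw"""
    st=sense(); p=np.array(st["tcp_pos"]); a=yaw(); dy=(yw-a+180)%360-180
    d=np.array(target)-p
    for n in range(1,80):
        rows=[];ok=True
        for i in range(n):
            b=np.radians(a+dy*i/n); y=np.array([np.cos(b),np.sin(b)]); x=np.array([-y[1],y[0]])
            v=d/n/0.02; row=[v[:2]@x,v[:2]@y,-v[2],-np.radians(dy)/n/0.08]
            ok&=max(map(abs,row))<=s; rows.append(row)
        if ok: break
    print("pos",np.round(p,4),"yaw",round(a,2),"d",np.round(d,4),"dy",round(dy,2),"t",st["time_s"])
    rows=np.round(rows,2).tolist()
    for i in range(0,len(rows),10): print(rows[i:i+10])
def wcam():
    st=sense(); im=eyes.capture("wrist"); k=eyes.get_calibration("wrist")
    T=np.eye(4); T[:3,:3]=st["ee_rot"]; T[:3,3]=st["tcp_pos"]
    return im, k, T@k["T_tool_cam"]
def ray(k,C,px,z): # pixels -> world at height z
    K=k["camera_matrix"]; D=np.array([k["k1"],0,0,0.])
    u=cv2.undistortPoints(np.float64(px).reshape(-1,1,2),K,D,None,None,None)[:,0] if 0 else cv2.undistortPoints(np.float64(px).reshape(-1,1,2),K,D)[:,0]
    v=np.c_[u,np.ones(len(u))]@C[:3,:3].T
    return C[:3,3]+v*((z-C[2,3])/v[:,2])[:,None]
def proj(k,C,X):
    T=np.linalg.inv(C); rv,_=cv2.Rodrigues(T[:3,:3])
    return cv2.projectPoints(np.float64(X),rv,T[:3,3],k["camera_matrix"],np.array([k["k1"],0,0,0.]))[0][:,0]
E
python3 -c "
from h import *
plan([0.56,-0.19,0.405],188)"
```

```text
pos [ 0.2177 -0.5858  0.4048] yaw 110.39 d [3.423e-01 3.958e-01 2.000e-04] dy 77.61 t 0.8
[[-0.85, 0.47, -0.0, -0.63], [-0.87, 0.42, -0.0, -0.63], [-0.89, 0.38, -0.0, -0.63], [-0.91, 0.33, -0.0, -0.63], [-0.93, 0.29, -0.0, -0.63], [-0.94, 0.24, -0.0, -0.63], [-0.95, 0.19, -0.0, -0.63], [-0.96, 0.15, -0.0, -0.63], [-0.96, 0.1, -0.0, -0.63], [-0.97, 0.05, -0.0, -0.63]]
[[-0.97, 0.0, -0.0, -0.63], [-0.97, -0.05, -0.0, -0.63], [-0.96, -0.1, -0.0, -0.63], [-0.96, -0.15, -0.0, -0.63], [-0.95, -0.19, -0.0, -0.63], [-0.94, -0.24, -0.0, -0.63], [-0.93, -0.29, -0.0, -0.63], [-0.91, -0.33, -0.0, -0.63], [-0.89, -0.38, -0.0, -0.63], [-0.87, -0.42, -0.0, -0.63]]
[[-0.85, -0.47, -0.0, -0.63], [-0.83, -0.51, -0.0, -0.63], [-0.8, -0.55, -0.0, -0.63], [-0.77, -0.59, -0.0, -0.63], [-0.74, -0.63, -0.0, -0.63], [-0.71, -0.66, -0.0, -0.63], [-0.67, -0.7, -0.0, -0.63]]
```

jog_arm:
  increments:
    - [-0.85,0.45,0,-0.63]
    - [-0.87,0.42,0,-0.63]
    - [-0.9,0.38,0,-0.63]
    - [-0.9,0.33,0,-0.63]
    - [-0.93,0.3,0,-0.63]
    - [-0.94,0.24,0,-0.63]
    - [-0.95,0.2,0,-0.63]
    - [-0.96,0.15,0,-0.63]
    - [-0.96,0.1,0,-0.63]
    - [-0.97,0.05,0,-0.63]

```text
time_s: 1.8
tcp_pos: [0.3447, -0.4384, 0.4049]
ee_rot: [[-0.651, -0.759, 0.0], [-0.759, 0.651, -0.0], [0.0, -0.0, -1.0]]
wrist_force: [-1.2, -0.2, 0.1]
gripper_width: 0.994
gripper_force: 0.0
```

jog_arm:
  increments:
    - [-0.97,0,0,-0.63]
    - [-0.97,-0.05,0,-0.63]
    - [-0.96,-0.1,0,-0.63]
    - [-0.96,-0.15,0,-0.63]
    - [-0.95,-0.2,0,-0.63]
    - [-0.94,-0.24,0,-0.63]
    - [-0.93,-0.3,0,-0.63]
    - [-0.9,-0.33,0,-0.63]
    - [-0.9,-0.38,0,-0.63]
    - [-0.87,-0.42,0,-0.63]

```text
time_s: 2.8
tcp_pos: [0.4715, -0.2916, 0.4049]
ee_rot: [[-0.203, -0.979, 0.0], [-0.979, 0.203, -0.0], [0.0, -0.0, -1.0]]
wrist_force: [-0.4, -0.4, 0.9]
gripper_width: 1.001
gripper_force: 0.0
```

jog_arm:
  increments:
    - [-0.85,-0.45,0,-0.63]
    - [-0.83,-0.5,0,-0.63]
    - [-0.8,-0.55,0,-0.63]
    - [-0.77,-0.6,0,-0.63]
    - [-0.74,-0.63,0,-0.63]
    - [-0.7,-0.66,0,-0.63]
    - [-0.67,-0.7,0,-0.63]
    - [0,0,0,0]
    - [0,0,0,0]

```text
time_s: 3.7
tcp_pos: [0.5595, -0.1886, 0.4045]
ee_rot: [[0.146, -0.989, -0.001], [-0.989, -0.146, 0.0], [-0.0, 0.001, -1.0]]
wrist_force: [-0.2, 0.4, -0.2]
gripper_width: 0.996
gripper_force: 0.0
```

```bash
python3 - <<'E'
from h import *
im,k,C=wcam(); cv2.imwrite("pics/wdock.png",im); np.savez("wdock.npz",C=C)
for n in ("dock","dock_slot","pedal_pad"):
    print(n,[(np.round(d["centre"],3).tolist(),round(d["conf"],2)) for d in eyes.spot_in("wrist",n)[:3]])
# candidate slot overlay
print(sense()["tcp_pos"],yaw(),sense()["time_s"])
E
```

```text
dock [([0.579, -0.185, 0.065], 0.61)]
dock_slot [([0.576, -0.182, 0.06], 0.75)]
pedal_pad [([0.485, -0.183, 0.05], 0.94)]
[ 0.55879721 -0.18960524  0.40480227] -171.6891962525491 3.9
```

View pics/wdock.png

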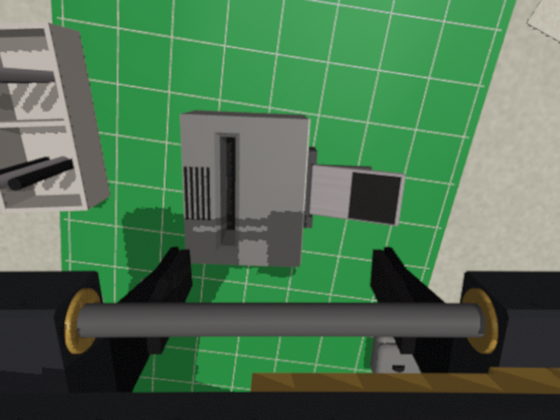

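Wrist view: slot mouth around (229,190), dock block from (183,115) to (303,265), pedal pad at (375,198). I'll refine the slot with edge profiles.

```bash
python3 - <<'E'
from h import *
im=cv2.imread("pics/wdock.png"); g=cv2.cvtColor(im,6)
k=eyes.get_calibration("wrist"); C=np.load("wdock.npz")["C"]
for v in (150,170,190,205,): print(v,g[v,176:250].tolist(), g[v,290:320].tolist())
for u in (222,229,236,260): print(u,g[108:142,u].tolist(), g[232:272,u].tolist())
P=ray(k,C,[(218,134),(240,134),(219,245),(238,246),(375,198)],0.06); print(np.round(P,4))
c=im[100:280,170:410]; cv2.imwrite("pics/cdock.png",cv2.resize(c,(800,600),interpolation=cv2.INTER_CUBIC))
E
```

```text
150 [107, 106, 106, 107, 113, 119, 122, 121, 121, 121, 121, 121, 121, 122, 122, 122, 121, 122, 122, 122, 123, 122, 123, 123, 122, 123, 123, 122, 123, 123, 122, 123, 122, 124, 123, 122, 122, 121, 116, 108, 107, 106, 105, 94, 73, 59, 57, 58, 57, 55, 43, 34, 34, 33, 23, 16, 17, 16, 26, 58, 84, 92, 95, 107, 120, 124, 124, 125, 125, 124, 125, 125, 126, 124] [127, 128, 128, 128, 128, 128, 128, 128, 128, 128, 128, 128, 128, 127, 128, 130, 146, 160, 127, 71, 47, 48, 49, 49, 47, 52, 75, 97, 110, 112]
170 [107, 108, 106, 107, 107, 113, 115, 85, 45, 27, 44, 86, 106, 80, 40, 33, 69, 110, 110, 68, 32, 40, 79, 108, 91, 54, 30, 61, 110, 115, 78, 38, 37, 75, 112, 122, 123, 121, 118, 110, 107, 106, 107, 102, 78, 60, 57, 56, 58, 55, 45, 35, 31, 33, 31, 25, 19, 17, 26, 56, 83, 92, 95, 108, 119, 123, 124, 125, 124, 124, 123, 124, 123, 124] [126, 126, 127, 126, 126, 127, 127, 127, 127, 126, 126, 126, 127, 126, 130, 144, 148, 116, 79, 69, 70, 74, 110, 138, 147, 148, 147, 147, 147, 148]
190 [145, 143, 136, 139, 133, 124, 124, 119, 87, 48, 29, 62, 112, 116, 74, 33, 39, 79, 108, 90, 51, 27, 61, 109, 115, 77,
[... 1607 characters left out ...]
 116, 100, 88, 86, 87, 86, 84, 83, 83, 84] [68, 65, 66, 66, 66, 66, 66, 67, 65, 67, 65, 67, 66, 67, 70, 74, 74, 73, 74, 73, 74, 74, 74, 75, 75, 74, 74, 76, 76, 75, 74, 76, 75, 70, 68, 68, 83, 102, 105, 106]
260 [116, 113, 113, 113, 103, 81, 70, 67, 76, 102, 123, 127, 126, 127, 126, 126, 127, 126, 126, 126, 126, 126, 127, 126, 126, 125, 126, 126, 126, 126, 126, 126, 126, 126] [86, 76, 76, 76, 76, 76, 79, 98, 119, 123, 123, 122, 122, 122, 121, 122, 121, 121, 121, 122, 121, 122, 121, 121, 121, 121, 121, 120, 120, 120, 120, 121, 119, 108, 81, 64, 67, 65, 66, 68]
[[ 0.6188 -0.2246  0.06  ]
 [ 0.6    -0.2274  0.06  ]
 [ 0.6079 -0.1209  0.06  ]
 [ 0.59   -0.1225  0.06  ]
 [ 0.4719 -0.188   0.06  ]]
```

View pics/cdock.png

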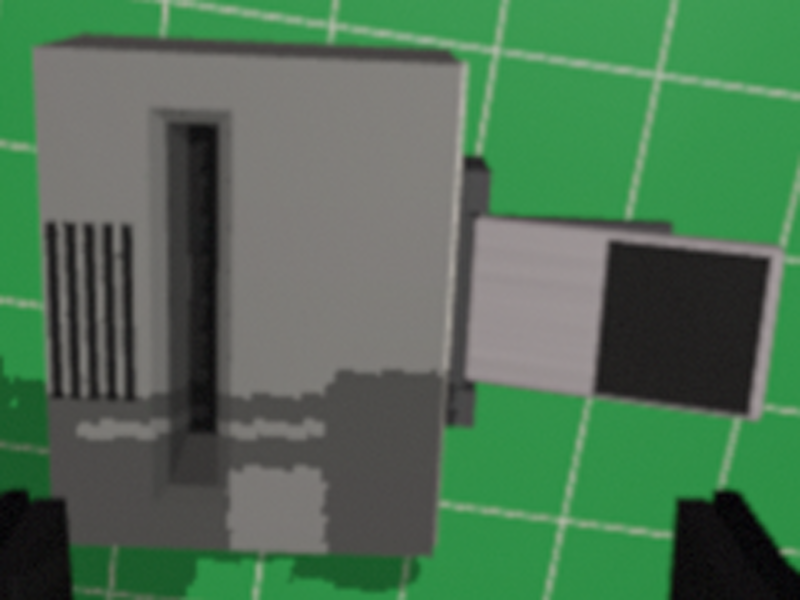

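```bash
python3 - <<'E'
from h import *
k=eyes.get_calibration("wrist"); C=np.load("wdock.npz")["C"]
w=lambda p,z:ray(k,C,p,z)[:,:2]
L=w([(214.3,150),(214.6,170),(214.8,190),(215,205)],.06); R=w([(238.9,150),(238.9,170),(238.9,190),(238.9,205)],.06)
T=w([(222,115.3),(229,115.6),(236,115.9),(260,116.9)],.06); B=w([(222,265.2),(229,265.2),(236,265.4),(260,265.5)],.06)
ang=lambda P:np.degrees(np.arctan2(*(np.linalg.svd(P-P.mean(0))[2][0]*[1,1])[::-1]))
print([round(ang(P),2) for P in (L,R,T,B)])
a=np.radians(8); a=np.radians(np.mean([(ang(P)%180)-90 for P in (L,R)])); print(np.degrees(a))
ex=np.array([np.cos(a),np.sin(a)]); ey=np.array([-ex[1],ex[0]])
xs=[(P@ex).mean() for P in (L,R)]; print("slot x",xs,np.diff(xs))
top=(w([(222,132.2),(229,132.6),(236,132.8)],.06)@ey).mean(); bot=(w([(222,245.2),(229,245.1)],.056)@ey).mean()
top2=(w([(229,136.7)],.056)@ey).mean()
print("y outer top +56",top+.056,"inner bot -52",bot-.052,"inner top+52",top2+.052,"block",(T@ey).mean(),(B@ey).mean(),((T@ey).mean()+(B@ey).mean())/2)
e=((T@ey).mean()+(B@ey).mean())/2
print("slot centre",np.mean(xs)*ex+e*ey, "block edges x", w([(305.5,170),(304,190),(303,205)],.06)@ex)
print("pad", w([(375,198)],.052))
plan([0.64,0.20,0.405],196.6)
E
```

```text
[np.float64(95.97), np.float64(96.42), np.float64(-173.89), np.float64(-172.19)]
6.195191547003155
slot x [np.float64(0.5944115771979583), np.float64(0.572742535920907)] [-0.02166904]
y outer top +56 -0.23570482368390444 inner bot -52 -0.236118681177439 inner top+52 -0.23561154336207663 block -0.30591216079660755 -0.1651386671286092 -0.23552541396260837
slot centre [ 0.60558592 -0.17117269] block edges x [0.51356715 0.51383989 0.513938  ]
pad [[ 0.46947487 -0.18595975]]
pos [ 0.5588 -0.1896  0.4048] yaw -171.69 d [8.120e-02 3.896e-01 2.000e-04] dy 8.29 t 3.9
[[-0.98, -0.36, -0.0, -0.1], [-0.98, -0.37, -0.0, -0.1], [-0.98, -0.37, -0.0, -0.1], [-0.98, -0.38, -0.0, -0.1], [-0.97, -0.39, -0.0, -0.1], [-0.97, -0.4, -0.0, -0.1], [-0.97, -0.4, -0.0, -0.1], [-0.96, -0.41, -0.0, -0.1], [-0.96, -0.42, -0.0, -0.1], [-0.96, -0.43, -0.0, -0.1]]
[[-0.95, -0.43, -0.0, -0.1], [-0.95, -0.44, -0.0, -0.1], [-0.95, -0.45, -0.0, -0.1], [-0.94, -0.46, -0.0, -0.1], [-0.94, -0.46, -0.0, -0.1], [-0.94, -0.47, -0.0, -0.1], [-0.93, -0.48, -0.0, -0.1], [-0.93, -0.48, -0.0, -0.1], [-0.93, -0.49, -0.0, -0.1]]
```

jog_arm:
  increments:
    - [-0.98,-0.36,0,-0.1]
    - [-0.98,-0.37,0,-0.1]
    - [-0.98,-0.37,0,-0.1]
    - [-0.98,-0.38,0,-0.1]
    - [-0.97,-0.39,0,-0.1]
    - [-0.97,-0.4,0,-0.1]
    - [-0.97,-0.4,0,-0.1]
    - [-0.96,-0.41,0,-0.1]
    - [-0.96,-0.42,0,-0.1]
    - [-0.96,-0.43,0,-0.1]
  grip: 50

```text
time_s: 4.9
tcp_pos: [0.6013, 0.0163, 0.405]
ee_rot: [[0.223, -0.975, 0.0], [-0.975, -0.223, 0.0], [-0.0, -0.0, -1.0]]
wrist_force: [0.2, -0.6, -0.3]
gripper_width: 0.571
gripper_force: 0.0
```

jog_arm:
  increments:
    - [-0.95,-0.43,0,-0.1]
    - [-0.95,-0.44,0,-0.1]
    - [-0.95,-0.45,0,-0.1]
    - [-0.94,-0.46,0,-0.1]
    - [-0.94,-0.46,0,-0.1]
    - [-0.94,-0.47,0,-0.1]
    - [-0.93,-0.48,0,-0.1]
    - [-0.93,-0.48,0,-0.1]
    - [0,0,0,0]
    - [0,0,0,0]

```text
time_s: 5.9
tcp_pos: [0.6347, 0.1813, 0.4044]
ee_rot: [[0.287, -0.958, -0.001], [-0.958, -0.287, -0.0], [0.0, 0.001, -1.0]]
wrist_force: [0.3, -0.2, -0.4]
gripper_width: 0.575
gripper_force: 0.0
```

```bash
python3 - <<'E'
from h import *
im,k,C=wcam(); np.savez("wst.npz",C=C); cv2.imwrite("pics/wst.png",im)
for n in ("cartridge","spare"):
    for d in eyes.spot_in("wrist",n)[:3]: print(n,np.round(d["centre"],3),round(d["conf"],2))
cv2.imwrite("pics/wst2.png",cv2.resize(im[20:320,100:500],(800,600),interpolation=cv2.INTER_CUBIC))
print(sense()["tcp_pos"],yaw(),sense()["time_s"])
E
```

```text
cartridge [0.461 0.126 0.078] 0.91
cartridge [0.651 0.226 0.119] 0.84
spare [0.586 0.203 0.097] 0.96
spare [0.53  0.337 0.053] 0.64
spare [ 0.539 -0.002  0.002] 0.31
[0.63454284 0.17989281 0.40483308] -163.42718502808893 6.05
```

View pics/wst2.png

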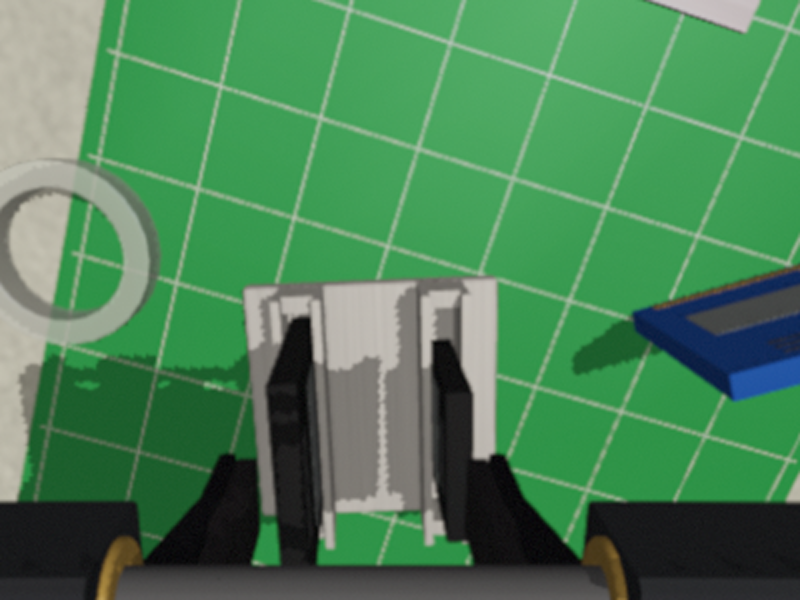

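The wrist view shows the stand with the larger cartridge on the left, its top near edge at full-image (244,212). The smaller one is on the right at (330,215), and the blue look-alike lies at far right. The gripper rod hides the far end, so I'll shift to see all of it.

```bash
python3 -c "
from h import *
plan([0.635,0.28,0.405],196)"
```

```text
pos [0.6345 0.1799 0.4048] yaw -163.43 d [0.0005 0.1001 0.0002] dy -0.57 t 6.05
[[-0.96, -0.29, -0.0, 0.02], [-0.96, -0.29, -0.0, 0.02], [-0.96, -0.29, -0.0, 0.02], [-0.96, -0.28, -0.0, 0.02], [-0.96, -0.28, -0.0, 0.02]]
```

jog_arm:
  increments:
    - [-0.96,-0.29,0,0.02]
    - [-0.96,-0.29,0,0.02]
    - [-0.96,-0.29,0,0.02]
    - [-0.96,-0.28,0,0.02]
    - [-0.96,-0.28,0,0.02]
    - [0,0,0,0]
    - [0,0,0,0]

```text
time_s: 6.75
tcp_pos: [0.6347, 0.2818, 0.4043]
ee_rot: [[0.279, -0.96, -0.001], [-0.96, -0.279, -0.0], [0.0, 0.001, -1.0]]
wrist_force: [-0.1, -0.2, -0.1]
gripper_width: 0.577
gripper_force: 0.0
```

```bash
python3 - <<'E'
from h import *
im,k,C=wcam(); np.savez("wst.npz",C=C); cv2.imwrite("pics/wst3.png",im)
for n in ("cartridge","spare"):
    for d in eyes.spot_in("wrist",n)[:3]: print(n,np.round(d["centre"],3),round(d["conf"],2))
cv2.imwrite("pics/wst4.png",cv2.resize(im[20:320,100:500],(800,600),interpolation=cv2.INTER_CUBIC))
print(sense()["tcp_pos"],yaw(),sense()["time_s"])
E
```

```text
cartridge [0.49  0.146 0.072] 0.67
cartridge [0.649 0.239 0.124] 0.63
[0.634905   0.28016034 0.40478496] -163.8803033927228 6.9
```

View pics/wst4.png

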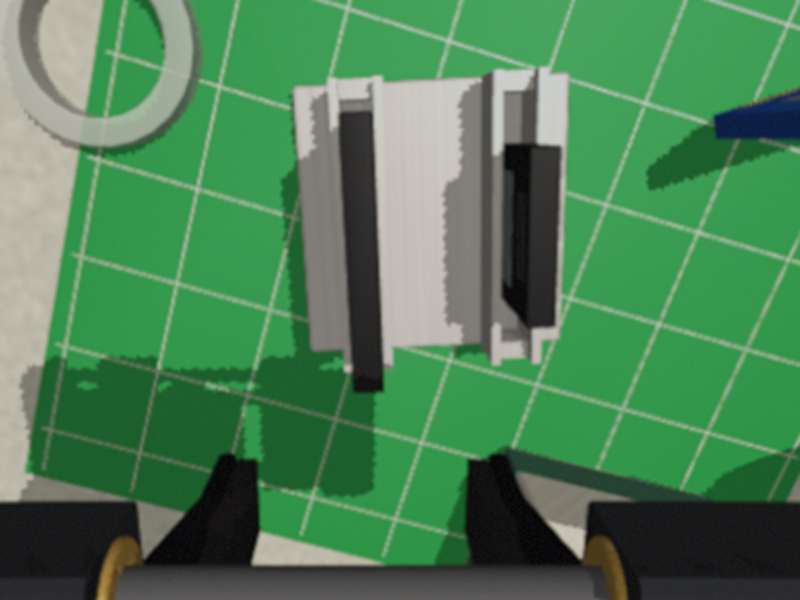

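The larger cartridge's top is now fully visible, with crop corners (340,112), (372,111), (353,391) and (383,390). The spare is at crop (540,235).

```bash
python3 - <<'E'
from h import *
k=eyes.get_calibration("wrist"); C=np.load("wst.npz")["C"]
px=np.array([(340,112),(372,111),(353,391),(383,390)])/2+[100,20]
P=ray(k,C,px,0.122)[:,:2]; print(np.round(P,4)); c=P.mean(0)
print("c",c,"len",np.linalg.norm(P[2:].mean(0)-P[:2].mean(0)),"thick",np.linalg.norm(P[0]-P[1]))
v=P[2:].mean(0)-P[:2].mean(0); a=np.degrees(np.arctan2(v[1],v[0]))-90; print("yaw",a)
g=cv2.cvtColor(cv2.imread("pics/wst3.png"),6)
for y in (90,130,170,200): print(y,g[y,262:302].tolist())
plan([*c,0.30],180+a)
E
```

```text
[[0.6659 0.1972]
 [0.6558 0.1939]
 [0.6346 0.2905]
 [0.624  0.287 ]]
c [0.64507428 0.24215873] len 0.09838828956162957 thick 0.010649285741015273
yaw 18.682961323658773
90 [126, 124, 122, 125, 128, 128, 123, 89, 52, 40, 44, 43, 45, 46, 47, 47, 50, 49, 50, 53, 52, 54, 55, 50, 83, 152, 190, 200, 201, 200, 194, 193, 195, 194, 195, 195, 196, 196, 195, 194]
130 [125, 126, 126, 125, 122, 122, 124, 125, 121, 93, 57, 40, 41, 39, 41, 42, 45, 45, 45, 47, 47, 49, 47, 47, 47, 47, 105, 173, 193, 195, 193, 192, 190, 191, 192, 191, 191, 193, 192, 190]
170 [123, 124, 125, 125, 126, 125, 124, 122, 122, 122, 119, 93, 57, 38, 34, 38, 38, 39, 40, 39, 39, 41, 40, 42, 40, 39, 39, 58, 122, 172, 187, 188, 187, 186, 187, 189, 190, 190, 190, 190]
200 [73, 74, 74, 73, 83, 106, 115, 114, 113, 117, 122, 123, 117, 88, 51, 33, 34, 34, 36, 34, 34, 33, 35, 36, 35, 34, 35, 34, 44, 104, 165, 183, 185, 180, 155, 126, 117, 118, 118, 118]
pos [0.6349 0.2802 0.4048] yaw -163.88 d [ 0.0102 -0.038  -0.1048] dy 2.56 t 6.9
[[0.33, 0.01, 0.87, -0.09], [0.33, 0.01, 0.87, -0.09], [0.33, 0.01, 0.87, -0.09], [0.33, 0.01, 0.87, -0.09], [0.33, 0.02, 0.87, -0.09], [0.33, 0.02, 0.87, -0.09]]
```

jog_arm:
  increments:
    - [0.33,0.01,0.87,-0.09]
    - [0.33,0.01,0.87,-0.09]
    - [0.33,0.01,0.87,-0.09]
    - [0.33,0.01,0.87,-0.09]
    - [0.33,0.02,0.87,-0.09]
    - [0.33,0.02,0.87,-0.09]
    - [0,0,0,0]
    - [0,0,0.9,0]
    - [0,0,1,0]
    - [0,0,0,0]

```text
time_s: 7.9
tcp_pos: [0.6445, 0.2417, 0.2605]
ee_rot: [[0.318, -0.948, -0.004], [-0.948, -0.318, -0.002], [0.001, 0.005, -1.0]]
wrist_force: [-0.9, -0.3, -0.7]
gripper_width: 0.577
gripper_force: 0.0
```

```bash
python3 -c "
from h import *
plan([0.6451,0.2422,0.262],198.7)"
```

```text
pos [0.6445 0.2417 0.2605] yaw -161.44 d [0.0006 0.0005 0.0015] dy 0.14 t 7.9
[[-0.02, -0.04, -0.08, -0.03]]
```

jog_arm:
  increments:
    - [0,0,0,0]
    - [0,0,0,0]
    - [0,0,0,0]
    - [0,0,0,0]
    - [0,0,0,0]
    - [0,0,0,0]
  grip: 0

```text
time_s: 8.5
tcp_pos: [0.6451, 0.2422, 0.2627]
ee_rot: [[0.319, -0.948, 0.0], [-0.948, -0.319, 0.0], [-0.0, -0.001, -1.0]]
wrist_force: [0.1, 0.8, 0.1]
gripper_width: 0.137
gripper_force: 30.0
```

jog_arm:
  increments:
    - [0,0,-0.3,0]
    - [0,0,-0.5,0]
    - [0,0,-0.6,0]
    - [0,0,-0.6,0]
    - [0,0,-0.6,0]
    - [0,0,-0.6,0]
    - [0,0,-0.8,0]
    - [0,0,-0.8,0]
    - [0,0,-0.8,0]
    - [0,0,0,0]

```text
time_s: 9.5
tcp_pos: [0.6454, 0.2422, 0.3782]
ee_rot: [[0.32, -0.948, 0.006], [-0.948, -0.32, 0.003], [-0.001, -0.006, -1.0]]
wrist_force: [0.8, 0.6, -1.3]
gripper_width: 0.137
gripper_force: 30.0
```

Gripped at about 12 mm and lifted. Next I'll carry it over the dock.

```bash
python3 -c "
from h import *
plan([0.6056,-0.1712,0.36],186.3,0.95)
im,k,C=wcam(); cv2.imwrite('pics/wg.png',im); np.savez('wg.npz',C=C)
T=np.eye(4); T[:3,:3]=sense()['ee_rot']; T[:3,3]=sense()['tcp_pos']
X=np.array([[x,y,z,1] for x in (.05,) for y in (-.006,.006) for z in (.1407,.2507)])@T.T
print(proj(k,C,X[:,:3]))
cv2.imwrite('pics/wg2.png',cv2.resize(im[100:400,200:360],(427,800) if 0 else (320,600),interpolation=cv2.INTER_CUBIC))
"
```

```text
pos [0.6454 0.2422 0.3782] yaw -161.36 d [-0.0398 -0.4134 -0.0182] dy -12.34 t 9.5
[[0.86, 0.39, 0.04, 0.12], [0.87, 0.38, 0.04, 0.12], [0.87, 0.37, 0.04, 0.12], [0.87, 0.36, 0.04, 0.12], [0.88, 0.35, 0.04, 0.12], [0.88, 0.34, 0.04, 0.12], [0.88, 0.33, 0.04, 0.12], [0.89, 0.33, 0.04, 0.12], [0.89, 0.32, 0.04, 0.12], [0.89, 0.31, 0.04, 0.12]]
[[0.9, 0.3, 0.04, 0.12], [0.9, 0.29, 0.04, 0.12], [0.9, 0.28, 0.04, 0.12], [0.9, 0.27, 0.04, 0.12], [0.91, 0.26, 0.04, 0.12], [0.91, 0.26, 0.04, 0.12], [0.91, 0.25, 0.04, 0.12], [0.91, 0.24, 0.04, 0.12], [0.92, 0.23, 0.04, 0.12], [0.92, 0.22, 0.04, 0.12]]
[[0.92, 0.21, 0.04, 0.12], [0.92, 0.2, 0.04, 0.12]]Traceback (most recent call last):
  File "<string>", line 7, in <module>
    print(proj(k,C,X[:,:3]))
          ~~~~^^^^^^^^^^^^^
  File "h.py", line 30, in proj
    return cv2.projectPoints(np.float64(X),rv,T[:3,3],k["camera_matrix"],np.array([k["k1"],0,0,0.]))[0][:,0]
           ~~~~~~~~~~~~~~~~~^^^^^^^^^^^^^^^^^^^^^^^^^^^^^^^^^^^^^^^^^^^^^^^^^^^^^^^^^^^^^^^^^^^^^^^^
cv2.error: OpenCV(4.12.0) /io/opencv/modules/calib3d/src/calibration_base.cpp:1490: error: (-215:Assertion failed) npoints >= 0 && (depth == CV_32F || depth == CV_64F) in function 'projectPoints'
```

jog_arm:
  increments:
    - [0.86,0.4,0,0.12]
    - [0.87,0.38,0,0.12]
    - [0.87,0.37,0,0.12]
    - [0.87,0.36,0,0.12]
    - [0.88,0.35,0,0.12]
    - [0.88,0.34,0,0.12]
    - [0.88,0.33,0,0.12]
    - [0.9,0.33,0,0.12]
    - [0.9,0.32,0,0.12]
    - [0.9,0.31,0,0.12]

```text
time_s: 10.55
tcp_pos: [0.6268, 0.0518, 0.3744]
ee_rot: [[0.226, -0.974, 0.0], [-0.974, -0.226, 0.0], [-0.0, -0.0, -1.0]]
wrist_force: [1.3, -0.3, -1.9]
gripper_width: 0.136
gripper_force: 30.0
```

jog_arm:
  increments:
    - [0.9,0.3,0,0.12]
    - [0.9,0.29,0,0.12]
    - [0.9,0.28,0,0.12]
    - [0.9,0.27,0,0.12]
    - [0.9,0.26,0,0.12]
    - [0.91,0.26,0,0.12]
    - [0.91,0.25,0,0.12]
    - [0.91,0.24,0,0.12]
    - [0.92,0.23,0,0.12]
    - [0,0,0,0]

```text
time_s: 11.55
tcp_pos: [0.6107, -0.1183, 0.3743]
ee_rot: [[0.139, -0.99, -0.0], [-0.99, -0.139, -0.0], [0.0, 0.0, -1.0]]
wrist_force: [-0.2, 0.6, -2.0]
gripper_width: 0.136
gripper_force: 30.0
```

```bash
python3 -c "
from h import *
plan([0.6056,-0.1712,0.36],186.3,0.95)
im,k,C=wcam(); cv2.imwrite('pics/wg.png',im); np.savez('wg.npz',C=C)
T=np.eye(4); T[:3,:3]=sense()['ee_rot']; T[:3,3]=sense()['tcp_pos']
X=np.array([[x,y,z,1] for x in (.05,) for y in (-.006,.006) for z in (.1407,.2507)])@T.T
print(proj(k,C,X[:,:3].copy()))
cv2.imwrite('pics/wg2.png',cv2.resize(im[60:360,150:430],(560,600),interpolation=cv2.INTER_CUBIC))
"
```

```text
pos [ 0.6107 -0.1183  0.3743] yaw -172.01 d [-0.0051 -0.0529 -0.0143] dy -1.69 t 11.55
[[0.86, 0.21, 0.24, 0.12], [0.86, 0.2, 0.24, 0.12], [0.86, 0.19, 0.24, 0.12]]
[[259.63673194 193.99881832]
 [269.3007009  145.00316169]
 [295.2844313  193.95623568]
 [288.68410714 144.97904968]]
```

View pics/wg2.png

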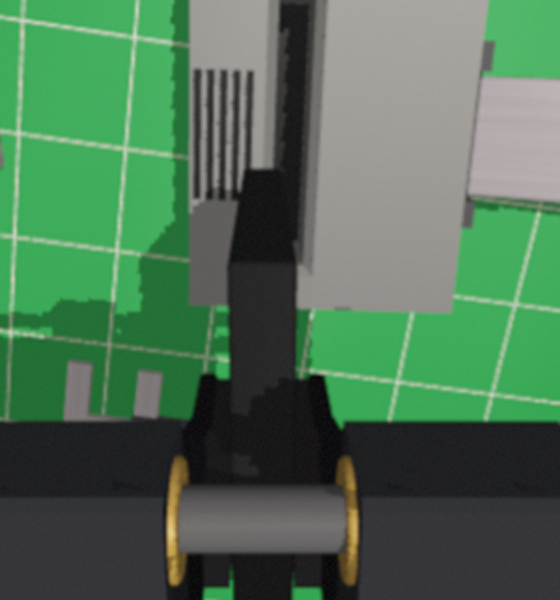

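The gripped cartridge appears about 3.5 px to the right of its prediction, with its bottom near-corners at full-image (274,145) and (290,145). The wrist camera therefore has a bias along tool y of about 2–2.5 mm at dock depth. I'll correct the slot by that and hover just above it to compare directly.

```bash
python3 -c "
from h import *
plan([0.608,-0.171,0.322],186.4,0.95)"
```

```text
pos [ 0.6109 -0.1173  0.3742] yaw -171.96 d [-0.0029 -0.0537 -0.0522] dy -1.64 t 11.6
[[0.88, 0.17, 0.87, 0.12], [0.88, 0.16, 0.87, 0.12], [0.88, 0.16, 0.87, 0.12]]
```

jog_arm:
  increments:
    - [0.88,0.17,0,0.12]
    - [0.88,0.16,0,0.12]
    - [0.88,0.16,0,0.12]
    - [0,0,0.65,0]
    - [0,0,0.65,0]
    - [0,0,0.65,0]
    - [0,0,0.65,0]
    - [0,0,0,0]
    - [0,0,0,0]

```text
time_s: 12.5
tcp_pos: [0.6086, -0.169, 0.3218]
ee_rot: [[0.114, -0.993, -0.001], [-0.993, -0.114, -0.0], [0.0, 0.001, -1.0]]
wrist_force: [0.1, -0.6, -0.4]
gripper_width: 0.134
gripper_force: 30.0
```

```bash
python3 - <<'E'
from h import *
im,k,C=wcam(); cv2.imwrite('pics/wh.png',im); np.savez('wh.npz',C=C)
print(sense()['tcp_pos'],yaw())
cv2.imwrite('pics/wh2.png',cv2.resize(im[60:260,200:360],(480,600),interpolation=cv2.INTER_CUBIC))
g=cv2.cvtColor(im,6)
for v in (105,115,125,135,140): print(v,g[v,255:310].tolist())
E
```

```text
[ 0.60878623 -0.16905996  0.32262931] -173.43371659453464
105 [126, 127, 127, 127, 127, 127, 126, 128, 126, 127, 127, 128, 128, 128, 128, 128, 125, 122, 119, 119, 119, 119, 118, 119, 120, 119, 119, 120, 119, 119, 119, 119, 118, 120, 120, 119, 118, 120, 119, 120, 119, 120, 119, 120, 120, 120, 122, 119, 115, 112, 112, 111, 111, 111, 111]
115 [152, 152, 151, 151, 151, 151, 152, 152, 152, 153, 153, 152, 152, 152, 152, 151, 151, 152, 152, 152, 153, 152, 152, 152, 152, 152, 153, 152, 152, 152, 152, 152, 152, 153, 153, 153, 153, 153, 153, 153, 154, 153, 153, 154, 153, 153, 153, 153, 154, 154, 155, 155, 154, 154, 155]
125 [151, 151, 152, 152, 152, 151, 152, 152, 152, 152, 152, 152, 151, 151, 151, 151, 151, 151, 151, 150, 150, 152, 150, 151, 151, 151, 151, 151, 151, 152, 151, 151, 151, 152, 152, 151, 152, 152, 152, 152, 152, 152, 152, 152, 153, 151, 152, 152, 154, 154, 155, 155, 155, 155, 155]
135 [151, 151, 152, 151, 151, 151, 152, 152, 152, 151, 152, 152, 149, 139, 132, 129, 129, 130, 127, 110, 77, 44, 28, 29, 30, 28, 28, 31, 29, 28, 29, 29, 29, 28, 30, 28, 30, 32, 44, 58, 80, 103, 112, 113, 112, 111, 117, 135, 149, 153, 153, 153, 154, 153, 154]
140 [150, 151, 150, 151, 151, 151, 151, 151, 151, 152, 151, 151, 148, 140, 131, 130, 128, 130, 127, 109, 76, 42, 28, 24, 25, 26, 28, 28, 27, 26, 26, 25, 26, 28, 26, 28, 25, 31, 45, 58, 76, 102, 111, 113, 112, 111, 117, 138, 151, 154, 153, 154, 153, 153, 154]
```

View pics/wh2.png

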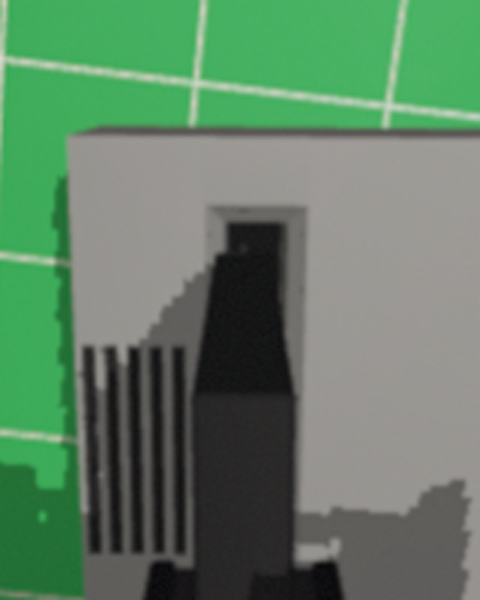

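```bash
python3 - <<'E'
from h import *
im=cv2.imread('pics/wh.png'); g=cv2.GaussianBlur(cv2.cvtColor(im,6),(1,5),0).astype(float)
def edge(v,a,b,rise):
    d=np.diff(g[v,a:b])*rise; d[d<2]=0; return a+.5+(d*np.arange(len(d))).sum()/d.sum() if d.sum() else np.nan
rows=range(134,200,4)
e=[edge(v,297,307,1) for v in rows]; print("outer right",np.round(e,2)); rr=np.array(list(rows)); m=np.isfinite(e); print(np.polyfit(rr[m],np.array(e)[m],1))
print("cart right",[ (v,round(edge(v,288,300,1),2)) for v in range(196,240,6)])
print("cart left",[ (v,round(edge(v,258,270,-1),2)) for v in range(196,240,6)])
print("dock left",[ (v,round(edge(v,218,234,1),2)) for v in range(110,180,10)])
k=eyes.get_calibration("wrist"); C=np.load('wh.npz')['C']
P=ray(k,C,[(302.2,134),(np.polyval(np.polyfit(rr[m],np.array(e)[m],1),190),190)],.06); v=P[1]-P[0]; print(np.degrees(np.arctan2(v[1],v[0]))-90, yaw())
E
```

```text
outer right [301.89 301.83 301.69 301.6  301.5  301.43 301.48 301.15 301.15 301.08
 300.88 300.59 299.85 299.2  298.93 299.08 298.99]
[-4.98867762e-02  3.09005870e+02]
cart right [(196, np.float64(297.95)), (202, np.float64(298.0)), (208, np.float64(297.75)), (214, np.float64(297.77)), (220, np.float64(297.51)), (226, np.float64(297.65)), (232, np.float64(297.37)), (238, np.float64(297.6))]
cart left [(196, np.float64(262.41)), (202, np.float64(262.5)), (208, np.float64(262.19)), (214, np.float64(262.06)), (220, np.float64(262.0)), (226, np.float64(262.33)), (232, np.float64(262.07)), (238, np.float64(262.08))]
dock left [(110, np.float64(221.39)), (120, np.float64(222.32)), (130, np.float64(222.43)), (140, np.float64(222.91)), (150, np.float64(223.23)), (160, np.float64(223.62)), (170, np.float64(224.05))]
4.8051710514723425 -173.43371659453464
```

```bash
python3 - <<'E'
from h import *
im=cv2.imread('pics/wh.png'); g=cv2.cvtColor(im,6)
print(g[120:160,278].tolist(), g[120:160,290].tolist(), g[120:160,285].tolist())
k=eyes.get_calibration("wrist"); C=np.load('wh.npz')['C']
R=np.array(sense()["ee_rot"]); p=np.array(sense()["tcp_pos"])
f=lambda px,z:(ray(k,C,[px],z)[0]-p)@R
print("bevel outer",f((285,129),.06),"inner",f((285,134),.056),"cart bottom",f((283,144.3),.072), "centre slot", f((285,137),.06))
E
```

```text
[151, 151, 151, 152, 150, 151, 150, 145, 127, 106, 102, 104, 103, 87, 53, 29, 27, 24, 25, 27, 24, 24, 26, 27, 30, 23, 17, 21, 24, 23, 20, 22, 21, 19, 20, 18, 21, 22, 22, 22] [152, 152, 153, 152, 152, 151, 151, 146, 129, 109, 104, 104, 102, 87, 52, 28, 24, 22, 26, 28, 28, 23, 26, 25, 25, 21, 20, 24, 23, 23, 20, 20, 21, 22, 22, 23, 20, 18, 18, 22] [152, 152, 151, 151, 151, 151, 151, 146, 128, 109, 104, 104, 102, 88, 51, 29, 23, 25, 25, 23, 26, 26, 24, 24, 24, 19, 23, 22, 21, 19, 23, 20, 21, 19, 21, 21, 22, 19, 20, 20]
bevel outer [0.057292   0.00394048 0.26265426] inner [0.05364431 0.00400098 0.26665247] cart bottom [0.04930753 0.00258892 0.25065131] centre slot [0.05221725 0.00395729 0.26265182]
```

The near-edge comparison says to move +2.3 mm along tool x and +1.3 mm along tool y; yaw already agrees. I'll lower gently and watch the force.

jog_arm:
  increments:
    - [0.12,0.06,0,0]
    - [0,0,0,0]
    - [0,0,0.2,0]
    - [0,0,0.2,0]
    - [0,0,0.2,0]
    - [0,0,0.2,0]
    - [0,0,0.2,0]
    - [0,0,0,0]

```text
time_s: 13.35
tcp_pos: [0.6073, -0.1718, 0.3013]
ee_rot: [[0.113, -0.994, -0.001], [-0.994, -0.113, 0.0], [-0.0, 0.001, -1.0]]
wrist_force: [-0.7, -0.2, -2.0]
gripper_width: 0.136
gripper_force: 30.0
```

It has entered past the bevel with no contact force.

jog_arm:
  increments:
    - [0,0,0.25,0]
    - [0,0,0.25,0]
    - [0,0,0.25,0]
    - [0,0,0.25,0]
    - [0,0,0.25,0]
    - [0,0,0.2,0]
    - [0,0,0,0]

```text
time_s: 14.05
tcp_pos: [0.6074, -0.1718, 0.2723]
ee_rot: [[0.113, -0.994, -0.001], [-0.994, -0.113, 0.0], [-0.0, 0.001, -1.0]]
wrist_force: [-1.1, -0.8, -3.1]
gripper_width: 0.134
gripper_force: 30.0
```

jog_arm:
  increments:
    - [0,0,0.1,0]
    - [0,0,0.1,0]
    - [0,0,0.05,0]
    - [0,0,0.05,0]
    - [0,0,0,0]

```text
time_s: 14.55
tcp_pos: [0.6073, -0.1719, 0.2673]
ee_rot: [[0.113, -0.994, -0.001], [-0.994, -0.113, 0.0], [-0.0, 0.001, -1.0]]
wrist_force: [-2.7, -0.4, -2.0]
gripper_width: 0.133
gripper_force: 30.0
```

jog_arm:
  increments:
    - [0,0,0.05,0]
    - [0,0,0.05,0]
    - [0,0,0,0]
    - [0,0,0,0]

```text
time_s: 14.95
tcp_pos: [0.6073, -0.1719, 0.2656]
ee_rot: [[0.114, -0.994, -0.0], [-0.994, -0.114, -0.0], [0.0, 0.0, -1.0]]
wrist_force: [-4.7, -0.4, 2.0]
gripper_width: 0.136
gripper_force: 30.0
```

jog_arm:
  increments:
    - [0,0,0.05,0]
    - [0,0,0.05,0]
    - [0,0,0,0]

```text
time_s: 15.25
tcp_pos: [0.6073, -0.1719, 0.2656]
ee_rot: [[0.114, -0.993, 0.0], [-0.993, -0.114, -0.001], [0.001, -0.0, -1.0]]
wrist_force: [-7.0, 1.2, 11.1]
gripper_width: 0.143
gripper_force: 30.0
```

It stopped on the floor: TCP z is 0.2656 as predicted, and the force is rising. I'll release and lift off.

jog_arm:
  increments:
    - [0,0,-0.05,0]
    - [0,0,0,0]
    - [0,0,0,0]
    - [0,0,0,0]
    - [0,0,0,0]
  grip: 40

```text
time_s: 15.75
tcp_pos: [0.6078, -0.1718, 0.2641]
ee_rot: [[0.114, -0.994, 0.001], [-0.994, -0.114, -0.0], [0.0, -0.001, -1.0]]
wrist_force: [0.1, 0.5, -0.3]
gripper_width: 0.438
gripper_force: 0.0
```

jog_arm:
  increments:
    - [0,0,-0.3,0]
    - [0,0,-0.6,0]
    - [0,0,-0.8,0]
    - [0,0,-0.8,0]
    - [0,0,-0.8,0]
    - [0,0,-0.8,0]
    - [0,0,-0.8,0]
    - [0,0,0,0]
    - [0,0,0,0]

```text
time_s: 16.65
tcp_pos: [0.6073, -0.1718, 0.3629]
ee_rot: [[0.113, -0.994, 0.001], [-0.994, -0.113, 0.0], [-0.0, -0.001, -1.0]]
wrist_force: [-0.0, -0.6, -0.9]
gripper_width: 0.462
gripper_force: 0.0
```

```bash
python3 - <<'E'
from h import *
for c in ("scene","wrist","top"):
    im=eyes.capture(c); cv2.imwrite(f"pics/after_{c}.png",im)
    for d in eyes.spot_in(c,"cartridge")[:4]: print(c,np.round(d["centre"],3),round(d["conf"],2))
for d in eyes.spot_in("wrist","pedal_pad")[:2]: print("pad",np.round(d["centre"],3),round(d["conf"],2))
# pad at stop / rest
a=np.radians(6.5); ex=np.array([np.cos(a),np.sin(a)]); 
s=np.array([.6073,-.1719]); print("pad stop",s-ex*(.015+.125),"rest",s-ex*(.015+.1217))
plan([*(s-ex*.139),0.37],276.5)
E
```

```text
scene [0.461 0.121 0.06 ] 0.87
scene [0.492 0.659 0.068] 0.84
scene [ 0.61  -0.173  0.104] 0.79
wrist [ 0.608 -0.18   0.124] 0.78
top [0.451 0.121 0.111] 0.57
top [0.482 0.655 0.097] 0.5
pad [ 0.486 -0.185  0.049] 0.58
pad stop [ 0.46819994 -0.18774845] rest [ 0.47147873 -0.18737488]
pos [ 0.6075 -0.1719  0.3617] yaw -173.48 d [-0.1383 -0.0158  0.0083] dy 89.98 t 17.0
[[-0.0, 0.35, -0.02, -0.98], [-0.03, 0.35, -0.02, -0.98], [-0.05, 0.34, -0.02, -0.98], [-0.08, 0.34, -0.02, -0.98], [-0.11, 0.33, -0.02, -0.98], [-0.13, 0.32, -0.02, -0.98], [-0.16, 0.31, -0.02, -0.98], [-0.18, 0.3, -0.02, -0.98], [-0.2, 0.28, -0.02, -0.98], [-0.23, 0.26, -0.02, -0.98]]
[[-0.25, 0.25, -0.02, -0.98], [-0.26, 0.23, -0.02, -0.98], [-0.28, 0.2, -0.02, -0.98], [-0.3, 0.18, -0.02, -0.98], [-0.31, 0.16, -0.02, -0.98], [-0.32, 0.13, -0.02, -0.98], [-0.33, 0.11, -0.02, -0.98], [-0.34, 0.08, -0.02, -0.98], [-0.34, 0.05, -0.02, -0.98], [-0.35, 0.03, -0.02, -0.98]]
```

The cartridge reads seated: top about 0.124 m at (0.608,-0.18), and the release was clean. Now the pedal, with fingers closed and the gripper turned so its camera side faces away from the dock.

```bash
python3 - <<'E'
from h import *
plan([0.4695,-0.1876,0.3617],96.6)
E
```

```text
pos [ 0.6075 -0.1719  0.3617] yaw -173.48 d [-0.138  -0.0157  0.    ] dy -89.92 t 17.0
[[-0.0, 0.35, -0.0, 0.98], [0.03, 0.35, -0.0, 0.98], [0.05, 0.34, -0.0, 0.98], [0.08, 0.34, -0.0, 0.98], [0.11, 0.33, -0.0, 0.98], [0.13, 0.32, -0.0, 0.98], [0.16, 0.31, -0.0, 0.98], [0.18, 0.3, -0.0, 0.98], [0.2, 0.28, -0.0, 0.98], [0.23, 0.26, -0.0, 0.98]]
[[0.25, 0.25, -0.0, 0.98], [0.26, 0.23, -0.0, 0.98], [0.28, 0.2, -0.0, 0.98], [0.3, 0.18, -0.0, 0.98], [0.31, 0.16, -0.0, 0.98], [0.32, 0.13, -0.0, 0.98], [0.33, 0.11, -0.0, 0.98], [0.34, 0.08, -0.0, 0.98], [0.34, 0.05, -0.0, 0.98], [0.35, 0.03, -0.0, 0.98]]
```

jog_arm:
  increments:
    - [0,0.35,0,0.98]
    - [0.03,0.35,0,0.98]
    - [0.05,0.34,0,0.98]
    - [0.08,0.34,0,0.98]
    - [0.11,0.33,0,0.98]
    - [0.13,0.32,0,0.98]
    - [0.16,0.31,0,0.98]
    - [0.18,0.3,0,0.98]
    - [0.2,0.28,0,0.98]
    - [0.23,0.26,0,0.98]
  grip: 0

```text
time_s: 18.0
tcp_pos: [0.5381, -0.1798, 0.3621]
ee_rot: [[-0.624, -0.782, -0.0], [-0.782, 0.624, 0.0], [0.0, 0.0, -1.0]]
wrist_force: [0.2, 0.4, -0.3]
gripper_width: 0.006
gripper_force: 0.0
```

jog_arm:
  increments:
    - [0.25,0.25,0,0.98]
    - [0.26,0.23,0,0.98]
    - [0.28,0.2,0,0.98]
    - [0.3,0.18,0,0.98]
    - [0.31,0.16,0,0.98]
    - [0.32,0.13,0,0.98]
    - [0.33,0.11,0,0.98]
    - [0.34,0.08,0,0.98]
    - [0.34,0.05,0,0.98]
    - [0.35,0.03,0,0.98]

```text
time_s: 19.0
tcp_pos: [0.469, -0.1879, 0.3622]
ee_rot: [[-0.994, -0.113, -0.0], [-0.113, 0.994, -0.0], [0.0, 0.0, -1.0]]
wrist_force: [0.8, 1.0, 0.9]
gripper_width: 0.007
gripper_force: 0.0
```

jog_arm:
  increments:
    - [0,0,0.9,0]
    - [0,0,0.9,0]
    - [0,0,0.9,0]
    - [0,0,0.9,0]
    - [0,0,0.8,0]
    - [0,0,0.5,0]
    - [0,0,0.3,0]
    - [0,0,0,0]
    - [0,0,0,0]

```text
time_s: 19.9
tcp_pos: [0.4696, -0.1879, 0.2588]
ee_rot: [[-0.993, -0.117, 0.001], [-0.117, 0.993, -0.0], [-0.001, -0.0, -1.0]]
wrist_force: [-0.3, -0.1, -0.2]
gripper_width: 0.007
gripper_force: 0.0
```

jog_arm:
  increments:
    - [0,0,0.5,0]
    - [0,0,0.5,0]
    - [0,0,0.3,0]
    - [0,0,0.3,0]
    - [0,0,0.2,0]
    - [0,0,0.2,0]
    - [0,0,0.1,0]
    - [0,0,0,0]
    - [0,0,0,0]

```text
time_s: 20.8
tcp_pos: [0.4679, -0.1881, 0.216]
ee_rot: [[-0.993, -0.116, -0.005], [-0.116, 0.993, 0.0], [0.005, 0.001, -1.0]]
wrist_force: [-6.4, -0.6, 7.4]
gripper_width: 0.003
gripper_force: 3.4
```

jog_arm:
  increments:
    - [0,0,0.08,0]
    - [0,0,0.08,0]
    - [0,0,0,0]
    - [0,0,0,0]

```text
time_s: 21.2
tcp_pos: [0.4678, -0.188, 0.2143]
ee_rot: [[-0.993, -0.117, -0.005], [-0.117, 0.993, -0.0], [0.005, 0.0, -1.0]]
wrist_force: [-8.2, 0.6, 17.4]
gripper_width: 0.0
gripper_force: 8.6
```

The pedal is at its stop, with force jumping to 17 N at the expected height. I'll press slightly more, hold, then raise.

jog_arm:
  increments:
    - [0,0,0.05,0]
    - [0,0,0,0]
    - [0,0,0,0]
    - [0,0,0,0]

```text
time_s: 21.6
tcp_pos: [0.4678, -0.188, 0.2141]
ee_rot: [[-0.993, -0.117, -0.005], [-0.117, 0.993, -0.0], [0.005, 0.0, -1.0]]
wrist_force: [-9.2, 1.6, 23.5]
gripper_width: 0.008
gripper_force: 11.5
```

jog_arm:
  increments:
    - [0,0,-0.3,0]
    - [0,0,-0.3,0]
    - [0,0,-0.3,0]
    - [0,0,-0.3,0]
    - [0,0,-0.5,0]
    - [0,0,-0.8,0]
    - [0,0,-1,0]
    - [0,0,-1,0]
    - [0,0,-1,0]
    - [0,0,-1,0]

```text
time_s: 22.6
tcp_pos: [0.4689, -0.1878, 0.3428]
ee_rot: [[-0.993, -0.116, -0.001], [-0.116, 0.993, 0.0], [0.001, 0.0, -1.0]]
wrist_force: [0.2, -0.2, -0.1]
gripper_width: 0.006
gripper_force: 0.0
```

jog_arm:
  increments:
    - [0,0,-1,0]
    - [0.5,0,-1,0]
    - [0,0,0,0]
    - [0,0,0,0]
    - [0,0,0,0]

```text
time_s: 23.1
tcp_pos: [0.4591, -0.1889, 0.381]
ee_rot: [[-0.993, -0.116, -0.002], [-0.116, 0.993, 0.001], [0.002, 0.001, -1.0]]
wrist_force: [-1.0, -0.8, 0.0]
gripper_width: 0.005
gripper_force: 0.0
```

```bash
python3 - <<'E'
from h import *
A=eyes.capture("scene"); cv2.imwrite("pics/fin_scene.png",A)
for n in ("cartridge","spare","pedal_pad"):
    for d in eyes.spot_in("scene",n)[:3]: print(n,np.round(d["centre"],3),round(d["conf"],2))
f=lambda i:cv2.resize(i[140:290,150:380],(780,508),interpolation=cv2.INTER_CUBIC)
cv2.imwrite("pics/fin.png",f(A))
E
```

```text
cartridge [0.459 0.124 0.062] 0.96
cartridge [ 0.612 -0.173  0.107] 0.89
cartridge [0.49  0.66  0.066] 0.68
pedal_pad [ 0.484 -0.184  0.047] 0.84
pedal_pad [ 0.624 -0.18   0.059] 0.49
```

View pics/fin.png

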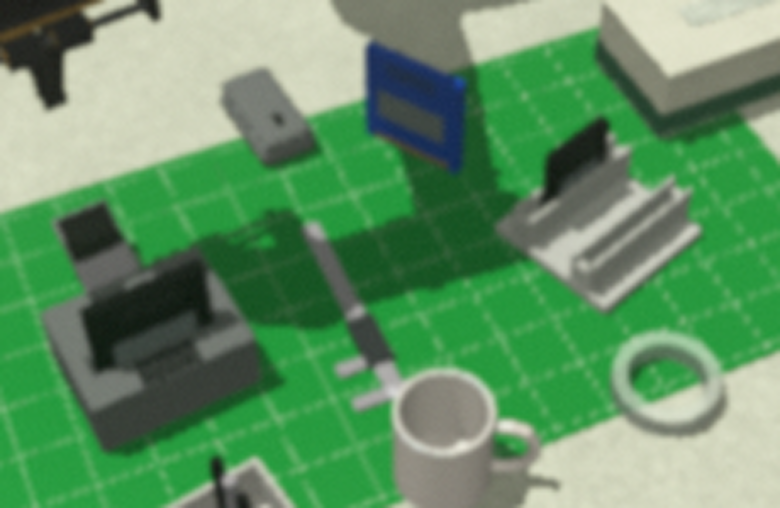

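The picture shows the cartridge upright in the dock at crop (150,310) and the pedal back up at (90,235). The spare is still in the stand at (575,160), and nothing else has moved.

```bash
python3 -c "
from station import r
print(r.finish_job())"
```

```text
the job is handed in; nothing more can be done
None
```

The larger cartridge is home on the dock slot's floor and released; I then pressed the pedal to its stop and let it come back up, the spare is still in the stand, and I handed the job in at about 23 s.

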